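# Refit the bayonet filter cartridge of the wrapping machine

## Robot

A 7-joint arm with a two-finger parallel gripper is mounted at the origin on the work surface. World frame = base frame: x ahead of the robot, y to its left, z up, the work surface at z = 0. Lengths are in m, angles in rad, forces in N, time in s.
With the tool pointing down it reaches from about 0.35 to 0.9 m from the base axis. Payload 8.1 kg.
Tool frame: the origin (TCP) lies midway between the tips of the shut fingers; the grasp point (between the pads) lies arm.grasp_offset behind it (arm.grasp_offset is the distance from the TCP to the grasp point, in m); z points along the fingers, y is the line along which they close (so a half turn about z gives the same grasp; the last joint's range is limited). The gripper opens to 92 mm and grips with 3 to 60 N. Pads are 19 mm wide; open, the fingers measure 130 mm over their backs; the gripper's body (75 mm by 190 mm) begins 47 mm behind the grasp point.
Start: joints at [1.184, 0.434, 0.025, 1.573, -0.012, 1.134, -0.075], TCP at [0.175, -0.6, 0.227] pointing down, gripper open.
Joint ranges: [-2.62, 2.62], [-0.44, 2.09], [-1.27, 1.32], [0.08, 2.57], [-1.32, 4.46], [0.12, 2], [-2.74, 2.74]. Speed limits (rad/s): [2.22, 2.22, 3.01, 3.01, 3.14, 3.14, 3.14].

## Interface

Orientations are given as a rotation vector (axis times angle).
In Python, from cell import observe, imaging, arm gives the robot as it stands.
- The arm moves only by the tool apply_moves, never from a script. Its argument "commands" is a list of rows, each a list of 5 numbers: the opening in per cent of the stroke, from 0 (shut) to 100 (fully open), then the shift along the world's x, y, z in units of 0.06 m (1.0 is 0.06 m), then the turn about the world's z in units of 0.5 rad (1.0 is 0.5 rad). A call has 1 to 12 rows; each row shifts and turns the commanded pose from where the row before left it; what a row does not reach is not made up. A row lasts 1/8 s, in which the tool goes at most 62.5 mm and 10.7 degrees, less where a joint would pass 70% of its speed; a pose out of reach is approached as far as the arm can. A call with a number of a shift or a turn outside -1 to 1 is refused whole. A call with a gripper value outside its range is refused whole. The fingers move at their own pace and stop on an object; "newtons" is the grip in N (left out, the last holds). Time passes only in rows, so rows that do not move let the fingers close. It gives the time, the measured TCP pose, the force, the opening and the grip force at its end, in the units of the state.
- observe(): the state, without advancing time (a new reading comes with each control period).
- imaging.get_image(name): name is "scene" or "top" or "wrist"; returns (picture, depth): 480x640x3 uint8, red, green, blue; 480x640 float32, m along the optical axis (not along the pixel's ray), 0 where there is no reading.
- imaging.camera_params(name): a dict with "camera_matrix" (3x3 intrinsics, pixels), "origin" and "rotation" of the camera in the world; the wrist camera has in their place "tool_from_camera" (4x4, takes a point from camera to tool coordinates, whose origin is the TCP and whose axes are the flange's). Camera axes: x right, y up, looking along -z (the intrinsics and any distortion apply to the point x, -y, -z); pixel columns grow to the right and rows downward; lengths in m; the calibration is good to about 2 mm. A picture is of the moment at which its call begins: read the wrist's pose just before it. camera_params takes no time and is no camera call.
- arm.sign_off(): hands the job in; it is judged then, once.
The state is a dict: "clock": time; "joints": joint angles; "dq": joint speeds; "joint_efforts": joint torques, N m; "position": TCP position; "ee_rot": TCP orientation; "force": force on the tool from outside, world axes, zero at the start; "ft_torque": the same for the moment, N m; "width": opening from 0.0 (shut) to 1.0 (fully open); "gripper_force": force on a finger pad.
Only numpy, scipy, OpenCV 4.12 (cv2) and the standard library are available. Lean on these libraries where they do the work, as an engineer would, in place of code of your own. Each camera call takes 0.05 s, during which the arm holds its last target. There are 200 camera calls.

## Task

Pick up the filter cartridge by its grip bar and fit it into the filter housing: let its two lugs find the slots of the bayonet collar, push it down against the spring, twist it clockwise (seen from above) about a quarter turn until it meets its stop, and let it spring up into its locked place. Do not force it: press and turn gently, and leave the beaker, the brush and the crate where they are. Let go of it when it is locked.

Things in the scene. Friction and masses are not known exactly. Their poses are not given: they have to be found in the camera images.
- cartridge: Loose filter cartridge, 0.1 to 0.2 kg, 80 mm tall, standing upright on the table. Origin: centre of its flat underside, z up its axis. White nose 36 mm across, z 0 to 26 mm (tapered from 27 mm across at z 0 to 36 at z 6); white stem 40 mm across, z 26 to 46; grey grip bar on top, z 46 to 80. A half turn about z makes no difference.
- cartridge_lugs (a point): On the cartridge's axis at the mid-height of its two steel lugs, 29 mm above its underside. The lugs point both ways along the cartridge's x axis to 29 mm from the axis, and are 9 mm wide and 6 mm high.
- cartridge_grip (a point): Place to grip: on the cartridge's axis, 67 mm above its underside, in the grip bar, which is 44 mm long along x (in line with the lugs), 14 mm thick along y and 34 mm high.
- housing: Filter housing, fixed on the table. Origin: under its centre at table height; z is the socket's axis. Grey foot 130 (x) by 110 (y) by 20 mm, round bowl 80 mm across, pipe stubs to 71 mm on +y and -y, bright metal bayonet collar on top, z 64 to 86 mm. The collar does not turn under load. The fit bears at most 50 N, summed over all contacts of cartridge and housing.
- socket_mouth (a point): Centre of the collar's top, 86 mm above the table; a 6 mm ledge with a 45 mm round opening and two slots across from each other, 13 mm wide, to 31 mm from the axis. The slots lie along the housing's x within 0.45 rad either way, set anew each time and not measured: see or feel. Lugs that miss rest on the top (cartridge underside at z 60 mm).
- socket_bottom (a point): On the socket's axis, 44 mm above the table: cartridge underside when pressed hard down. A 39 mm bore (from z 64 mm down) guides the nose. A spring plate meets the underside at z 61 mm and pushes up with 3 N there, 7 N at z 51, 10 N at z 44. The lugs are under the ledge and free to turn with the underside at z 44 to 47.5 mm.
- socket_locked (a point): On the socket's axis, 51 mm above the table: underside when locked. From the slots turn 80 deg clockwise seen from above (yaw falls); a hard stop is 3 to 5 deg on, the other way is blocked. There 3 mm notches under the ledge catch the lugs when let up. Short of them the underside stays at z 48 mm or less; unlocked it is pushed up to z 58 or more.
- beaker: Bystander: open steel beaker, 72 mm diameter, 80 mm tall, loose. Origin: centre of its underside.
- brush: Bystander: wash brush, 200 mm long, lying on the table. Origin: its middle, on the underside; x along its length.
- crate: Bystander: wooden crate 150 (x) x 190 (y) x 60 mm holding four white cheeses. Origin: centre of its underside.
Things that resemble listed ones, but are neither listed nor needed, are in the scene too. There is more than one size of the cartridge; the job needs the smallest.

How it is judged:
By the outcome, as a careful person would: the job done as asked, in the order asked, and still so for the second after the job is handed in, with the robot touching nothing.
It also fails if it takes over 72 s, if anything falls off the work surface, if the arm or the gripper's body presses on something with over 40 N, if the wrist force passes 120 N, or if a joint passes its speed limit or range.

## Working session

There is one attempt and no reset: what is moved stays moved. The work goes in short steps, Python scripts to look and compute and a tool call to move; the robot and the scene stay as the last step left them, time stands still between calls to the robot, and variables do not carry over. Pictures are saved under pics/ and viewed, at most 10 in all, crops included, and the job is handed in when it is done.

Besides the shell and the picture viewer there is one more tool, called by a JSON object that holds its "op" and its "data". apply_moves: Moves the arm, as the interface text tells. Its arguments: {"type":"object","properties":{"commands":{"type":"array"},"newtons":{"type":"number"}},"required":["commands"]}

```bash
mkdir -p pics; python3 - <<'E'
from cell import observe, imaging, arm
import cv2,numpy as np
s=observe(); print({k:np.round(v,3) for k,v in s.items()}, arm.grasp_offset)
for n in ("scene","top"):
    p,d=imaging.get_image(n); cv2.imwrite(f"pics/{n}0.png",p[:,:,::-1]); np.savez(f"{n}0.npz",p=p,d=d)
    print(n,imaging.camera_params(n))
print(imaging.camera_params("wrist"))
E
```

```text
{'clock': np.float64(0.0), 'joints': array([ 1.184,  0.435,  0.025,  1.574, -0.012,  1.134, -0.075]), 'dq': array([ 0.001, -0.   , -0.001,  0.002,  0.002,  0.001,  0.001]), 'joint_efforts': array([-2.0000e-03, -6.6785e+01,  9.8400e-01, -3.1446e+01, -6.1000e-02,
        4.3000e-02,  0.0000e+00]), 'position': array([ 0.175, -0.6  ,  0.226]), 'ee_rot': array([-3.109e+00, -4.440e-01,  1.000e-03]), 'force': array([ 0.265,  0.756, -0.206]), 'ft_torque': array([-0.004,  0.005,  0.059]), 'gripper_force': np.float64(0.0), 'width': np.float64(0.996)} 0.0188
scene {'camera_matrix': array([[470.31568128,   0.        , 313.268316  ],
       [  0.        , 470.31568128, 240.10573325],
       [  0.        ,   0.        ,   1.        ]]), 'origin': array([ 0.9459763 , -0.38350917,  0.88830559]), 'rotation': array([0.50813262, 0.21275279, 0.79614059])}
top {'camera_matrix': array([[622.88416207,   0.        , 322.78409984],
       [  0.        , 622.88416207, 234.33492576],
       [  0.        ,   0.        ,   1.        ]]), 'origin': array([ 0.30230937, -0.05180337,  1.53175697]), 'rotation': array([ 0.17152591, -0.17353515, -1.62348393])}
{'camera_matrix': array([[331.09748123,   0.        , 320.3471267 ],
       [  0.        , 331.09748123, 239.12322056],
       [  0.        ,   0.        ,   1.        ]]), 'tool_from_camera': array([[ 3.77754562e-05,  9.61384181e-01,  2.75209837e-01,
         7.34660872e-02],
       [ 9.99999437e-01, -3.28241154e-04,  1.00937678e-03,
        -3.99065160e-04],
       [ 1.06073406e-03,  2.75209644e-01, -9.61383652e-01,
        -1.58184683e-01],
       [ 0.00000000e+00,  0.00000000e+00,  0.00000000e+00,
         1.00000000e+00]])}
```

View pics/top0.png

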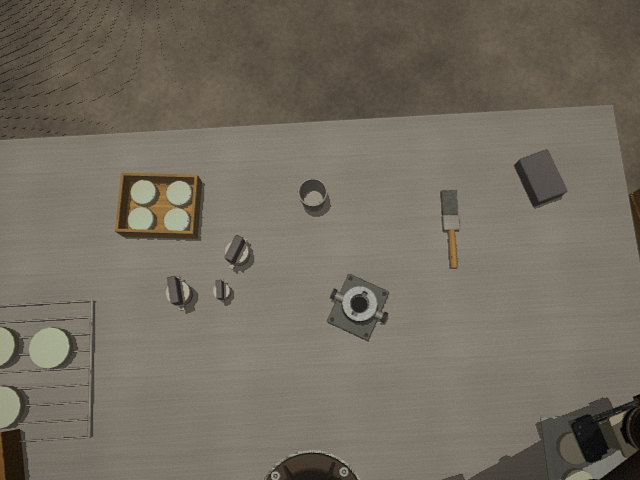

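View pics/scene0.png

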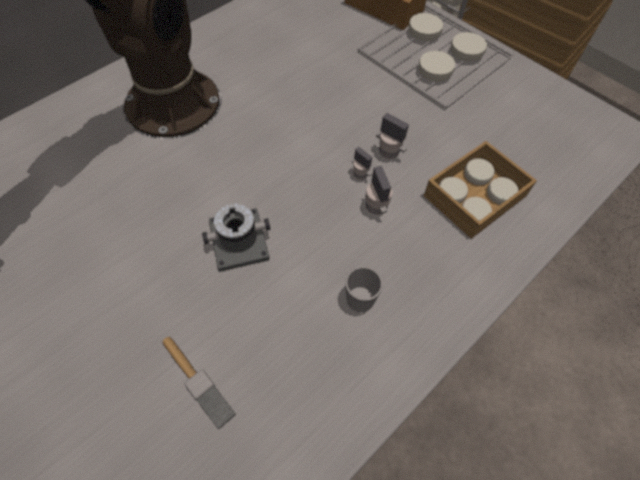

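The top view shows three cartridges; the smallest is at (221,291). The housing collar is at (359,304), the beaker at (313,195), the brush at (451,230) and the crate at (158,205). In the scene view the small cartridge is at (361,162) and the collar at (234,222).

```bash
cat > h.py <<'E'
import numpy as np,cv2
from scipy.spatial.transform import Rotation as R
from cell import observe, imaging, arm
def cam(n,s=None):
    c=imaging.camera_params(n)
    if n!="wrist": return c["camera_matrix"],R.from_rotvec(c["rotation"]).as_matrix(),c["origin"]
    T=c["tool_from_camera"]; Rt=R.from_rotvec(s["ee_rot"]).as_matrix()
    return c["camera_matrix"],Rt@T[:3,:3],s["position"]+Rt@T[:3,3]
def cloud(d,c):
    K,Rm,o=c; v,u=np.indices(d.shape)
    P=np.stack([(u-K[0,2])/K[0,0]*d,-(v-K[1,2])/K[1,1]*d,-d],-1)@Rm.T+o
    P[d==0]=np.nan; return P
def at_z(u,v,z,c):
    K,Rm,o=c; r=Rm@np.array([(u-K[0,2])/K[0,0],-(v-K[1,2])/K[1,1],-1]); return o+r*(z-o[2])/r[2]
def proj(p,c):
    K,Rm,o=c; q=Rm.T@(np.asarray(p)-o); return K[0,2]-K[0,0]*q[0]/q[2],K[1,2]+K[1,1]*q[1]/q[2]
def rect(xy):
    return cv2.minAreaRect((xy*1000).astype(np.float32))
E
python3 - <<'E'
from h import *
for n,b in (("top",dict(small=(221,291,16),mid=(237,250,22),big=(179,292,24),house=(359,304,35),beaker=(313,195,22))),("scene",dict(small=(361,162,18),mid=(378,190,26),big=(392,135,24),house=(234,222,40),beaker=(363,290,26)))):
    d=np.load(n+"0.npz")["d"]; P=cloud(d,cam(n))
    for k,(u,v,r) in b.items():
        Q=P[v-r:v+r,u-r:u+r].reshape(-1,3); Q=Q[~np.isnan(Q[:,0])]
        zt=np.percentile(Q[:,2],[5,99]); z1=Q[Q[:,2]>.02,2].max()
        T=Q[Q[:,2]>z1-.012]
        print(n,k,"z",zt.round(4),z1.round(4),"n",len(T),"mean",T.mean(0).round(4),"rect",np.round(np.r_[rect(T[:,:2])[0],rect(T[:,:2])[1],rect(T[:,:2])[2]],1))
E
```

```text
top small z [-0.0053  0.0836] 0.0888 n 85 mean [0.5067 0.1884 0.0806] rect [507.  188.5  12.6  43.4  89.9]
top mid z [-0.0055  0.1164] 0.1193 n 217 mean [0.5971 0.1467 0.1125] rect [597.4 146.4  21.5  61.7  62.9]
top big z [-0.0053  0.116 ] 0.1216 n 178 mean [0.5085 0.2884 0.1134] rect [507.9 288.7  61.5  20.3   8. ]
top house z [-0.0048  0.09  ] 0.0938 n 554 mean [ 0.4534 -0.1374  0.0863] rect [ 454.7 -137.5   79.1   79.    86.3]
top beaker z [-0.0053  0.0834] 0.0898 n 118 mean [ 0.7323 -0.0431  0.0812] rect [731.2 -43.5  68.   69.4  87.1]
scene small z [-0.0027  0.1124] 0.1145 n 55 mean [0.5823 0.148  0.1105] rect [582.7 146.1  10.2  32.6  44.5]
scene mid z [-0.0027  0.1138] 0.116 n 261 mean [0.6031 0.1429 0.1112] rect [601.4 145.1  20.1  65.6  61.9]
scene big z [-0.0026  0.1136] 0.1167 n 227 mean [0.5139 0.2856 0.111 ] rect [512.2 286.7  62.2  22.7   8.8]
scene house z [-0.0027  0.0874] 0.0904 n 764 mean [ 0.4585 -0.1396  0.085 ] rect [ 456.6 -138.5   79.2   80.9   68.5]
scene beaker z [-0.0024  0.0811] 0.0832 n 327 mean [ 0.7339 -0.0436  0.0778] rect [734.7 -45.2  68.6  71.4  43.9]
```

{"op": "apply_moves", "data": {"commands": [[100,0.45,0.75,-0.05,-0.057],[100,0.45,0.75,-0.05,-0.057],[100,0.45,0.75,-0.05,-0.057],[100,0.45,0.75,-0.05,-0.057],[100,0.45,0.75,-0.05,-0.057],[100,0.45,0.75,-0.05,-0.057],[100,0.45,0.75,-0.05,-0.057],[100,0.45,0.75,-0.05,-0.057],[100,0.45,0.75,-0.05,-0.057],[100,0.45,0.75,-0.05,-0.057],[50,0.15,0.2,0,0],[50,0,0,0,0]]}}

```text
clock: 1.6
position: [0.4541, -0.1376, 0.1965]
ee_rot: [-3.142, -0.001, 0.001]
force: [-0.1, -1.2, -0.1]
width: 0.827
gripper_force: 0.0
```

```bash
python3 - <<'E'
from h import *
s=observe(); print({k:np.round(v,3) for k,v in s.items() if k in("clock","joints","position","ee_rot","force")})
p,d=imaging.get_image("wrist"); np.savez("w1.npz",p=p,d=d,pos=s["position"],rot=s["ee_rot"]); cv2.imwrite("pics/w1.png",p[:,:,::-1])
P=cloud(d,cam("wrist",s)); Q=P[~np.isnan(P[...,0])]
T=Q[(Q[:,2]>.08)&(Q[:,2]<.1)&(abs(Q[:,0]-.455)<.07)&(abs(Q[:,1]+.138)<.07)]; print(len(T),np.median(T,0),rect(T[:,:2]))
E
```

```text
{'clock': np.float64(1.6), 'joints': array([ 0.362,  0.237, -0.216,  1.954,  0.062,  0.958, -1.454]), 'position': array([ 0.454, -0.138,  0.197]), 'ee_rot': array([-3.142e+00, -1.000e-03,  1.000e-03]), 'force': array([-0.099, -1.191, -0.062])}
4641 [ 0.45589387 -0.13844007  0.08633146] ((453.86376953125, -138.65402221679688), (79.90425872802734, 80.19538879394531), 66.55046844482422)
```

View pics/w1.png

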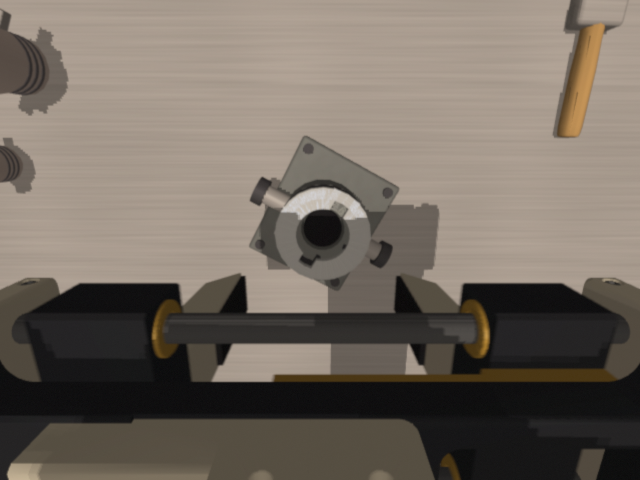

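The wrist view shows the collar centred at (322,230), with slots at about (310,261) and (341,208). Joint 7 would run out of range on the clockwise twist, so I'll grip with the tool turned half round.

```bash
cat > slot.py <<'E'
from h import *
import sys
f=np.load(sys.argv[1]); c=cam("wrist",dict(position=f["pos"],ee_rot=f["rot"]))
P=cloud(f["d"],c); Q=P[~np.isnan(P[...,0])]
T=Q[(Q[:,2]>.082)&(Q[:,2]<.092)&(abs(Q[:,0]-.455)<.06)&(abs(Q[:,1]+.138)<.06)]
ctr,r=cv2.minEnclosingCircle((T[:,:2]*1000).astype(np.float32)); C=np.array(ctr)/1000
print("centre",C.round(4),"r",round(r,1),"z",np.median(T[:,2]).round(4))
# rectified collar picture at z=0.086: 0.25mm/px, 320x320, up=+x, left=+y
n=400; g=(np.arange(n)-n/2)*.00025
X,Y=np.meshgrid(C[0]-g,C[1]-g,indexing="ij"); W=np.stack([X,Y,np.full_like(X,.086)],-1)
K,Rm,o=c; q=(W-o)@Rm; mu=(K[0,2]-K[0,0]*q[...,0]/q[...,2]).astype(np.float32); mv=(K[1,2]+K[1,1]*q[...,1]/q[...,2]).astype(np.float32)
im=cv2.remap(f["p"],mu,mv,cv2.INTER_CUBIC); dz=cv2.remap(P[...,2].astype(np.float32),mu,mv,cv2.INTER_NEAREST)
cv2.imwrite(sys.argv[2],cv2.resize(im[:,:,::-1],(560,560)))
for a in range(0,360,6):
    t=np.radians(a); v=[]
    for rr in (.025,.027,.029):
        i=int(n/2-rr*np.cos(t)/.00025); j=int(n/2-rr*np.sin(t)/.00025); v.append(dz[i,j])
    if np.nanmean(v)<.084: print(a,np.round(np.array(v)*1000),end="; ")
E
python3 slot.py w1.npz pics/r1.png
```

```text
centre [ 0.4539 -0.1386] r 40.7 z 0.0863
138 [67. 74. 79.]; 144 [66. 73. 80.]; 150 [66. 73. 79.]; 156 [69. 75. 78.]; 162 [81. 82. 87.]; 318 [65. 64. 65.]; 324 [63. 65. 64.]; 330 [nan 64. 65.]; 336 [65. 65. 65.]; 342 [66. 65. 86.];
```

View pics/r1.png

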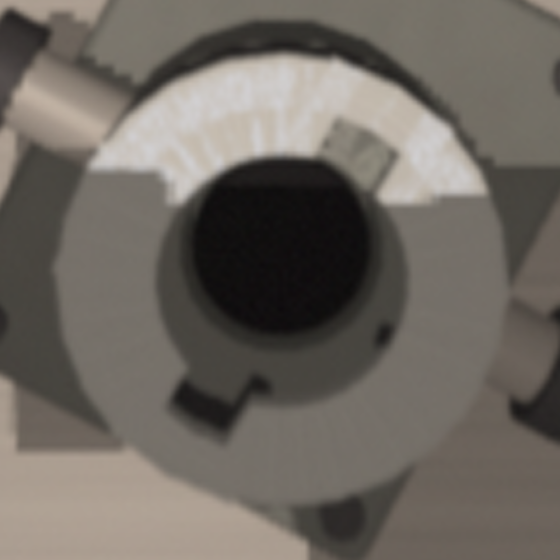

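{"op": "apply_moves", "data": {"commands": [[50,0,0,0.1,0.37],[50,0,0,0.1,0.37],[50,0,0,0,0.37],[50,0,0,0,0.37],[50,0,0,0,0.37],[50,0,0,0,0.37],[50,0,0,0,0.37],[50,0,0,0,0.37],[50,0,0,0,0.37],[50,0,0,0,0.37],[50,0,0,0,0.37],[50,0,0,0,0.37]]}}

```text
clock: 3.15
position: [0.4528, -0.1404, 0.2086]
ee_rot: [-1.395, -2.815, 0.002]
force: [-0.2, 0.4, -0.3]
width: 0.499
gripper_force: 0.0
```

{"op": "apply_moves", "data": {"commands": [[50,0,0,0,0.37],[50,0,0,0,0.37],[50,0,0,0,0.37],[50,0,0,0,0.37],[50,0,0,0,0.363],[50,0,0,0,0],[50,0,0,0,0]]}}

```text
clock: 4.03
position: [0.4534, -0.1392, 0.2086]
ee_rot: [-0.011, -3.141, 0.001]
force: [-0.2, -1.5, 0.3]
width: 0.498
gripper_force: 0.0
```

```bash
python3 - <<'E'
from h import *
s=observe(); print({k:np.round(v,3) for k,v in s.items() if k in("clock","joints","position","ee_rot","force","width")})
p,d=imaging.get_image("wrist"); np.savez("w2.npz",p=p,d=d,pos=s["position"],rot=s["ee_rot"])
E
python3 slot.py w2.npz pics/r2.png
```

```text
{'clock': np.float64(4.025), 'joints': array([ 0.81 ,  0.306, -0.769,  1.905,  0.248,  1.027,  1.497]), 'position': array([ 0.453, -0.139,  0.209]), 'ee_rot': array([-1.100e-02, -3.141e+00,  1.000e-03]), 'force': array([-0.217, -1.486,  0.265]), 'width': np.float64(0.498)}
centre [ 0.4544 -0.1381] r 40.8 z 0.0862
138 [64. 65. 83.]; 144 [65. 64. 64.]; 150 [64. 61. 64.]; 156 [64. 63. 64.]; 162 [65. 64. 86.]; 318 [65. 72. 79.]; 324 [65. 73. 80.]; 330 [67. 74. 82.]; 336 [66. 75. 79.];
```

View pics/r2.png

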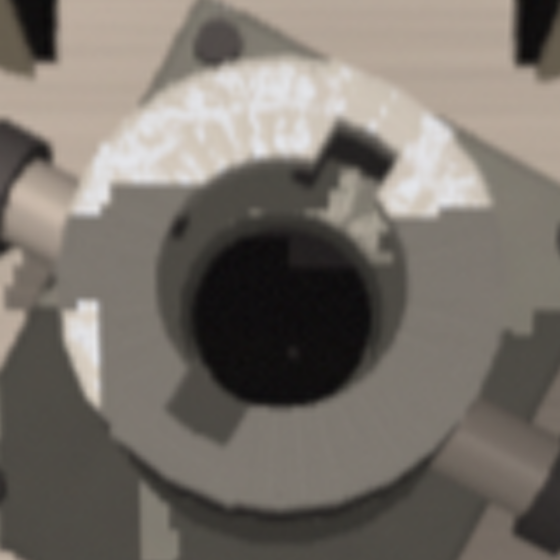

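The slots lie at yaw ≈ -31° in both views (upper slot ≈ (365,147), lower ≈ (203,412) in the rectified pictures). The collar centre is at (0.4541, -0.1384) and its top at 0.086. Next, the cartridge.

{"op": "apply_moves", "data": {"commands": [[50,0.15,0.78,0,0],[50,0.15,0.78,0,0],[50,0.15,0.78,0,0],[50,0.15,0.78,0,0],[50,0.15,0.78,0,0],[50,0.1,0.78,0,0],[50,0.06,0.76,0,0],[50,0,0,0,0],[50,0,0,0,0]]}}

```text
clock: 5.2
position: [0.5085, 0.1877, 0.2085]
ee_rot: [-0.004, -3.141, 0.001]
force: [-0.4, -0.7, 0.6]
width: 0.505
gripper_force: 0.0
```

```bash
python3 - <<'E'
from h import *
s=observe(); print({k:np.round(v,3) for k,v in s.items() if k in("clock","joints","position","ee_rot","force","width")})
p,d=imaging.get_image("wrist"); np.savez("w3.npz",p=p,d=d,pos=s["position"],rot=s["ee_rot"]); cv2.imwrite("pics/w3.png",p[:,:,::-1])
P=cloud(d,cam("wrist",s)); Q=P[~np.isnan(P[...,0])]
for n,x,y,z0,r in (("small",.507,.188,.076,.035),("mid",.597,.146,.105,.04),("big",.509,.288,.105,.045)):
    T=Q[(Q[:,2]>z0)&(abs(Q[:,0]-x)<r)&(abs(Q[:,1]-y)<r)]
    T=T[T[:,2]<z0+.02]
    if len(T)>5: print(n,len(T),"z",np.median(T[:,2]).round(4),T[:,2].max().round(4),T[:,:2].min(0).round(4),T[:,:2].max(0).round(4),np.round(np.hstack([*rect(T[:,:2])]),1))
E
```

```text
{'clock': np.float64(5.2), 'joints': array([ 0.14 ,  0.439, -0.811,  1.752,  0.353,  1.104,  0.782]), 'position': array([0.509, 0.188, 0.208]), 'ee_rot': array([-4.000e-03, -3.141e+00,  1.000e-03]), 'force': array([-0.432, -0.725,  0.567]), 'width': np.float64(0.505)}
small 740 z 0.08 0.082 [0.487  0.1813] [0.5297 0.195 ] [5.084e+02 1.881e+02 4.280e+01 1.370e+01 1.000e-01]
mid 402 z 0.1125 0.115 [0.5677 0.1318] [0.6278 0.1658] [598.5 147.9  16.   62.4  69.2]
big 1962 z 0.1128 0.115 [0.4777 0.2747] [0.5403 0.3012] [509.  288.5  61.9  20.4   8.1]
```

View pics/w3.png

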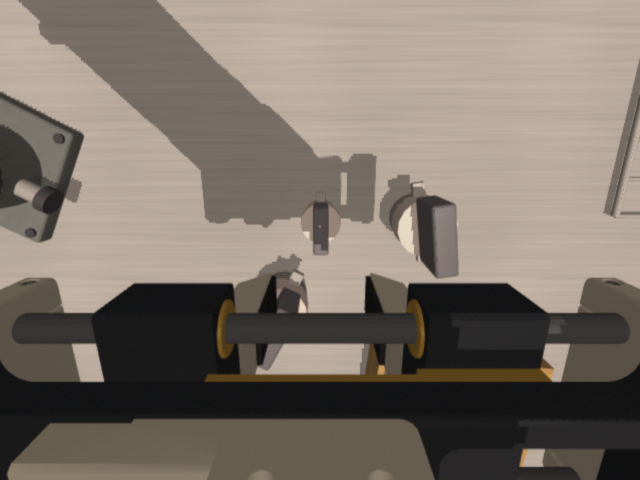

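The small bar stands at (320,227): centre (0.508, 0.188), top 0.080, 43×14 mm, yaw 0, so it's the right one. Its neighbours are 0.113 tall. I'll grip at z≈0.075 so the gripper's body clears them.

{"op": "apply_moves", "data": {"commands": [[50,0,0,-0.4,0],[50,0,0,-0.4,0],[50,0,0,-0.4,0],[50,0,0,-0.4,0],[50,0,0.01,-0.4,0],[50,0,0,-0.3,0],[50,0,0,-0.15,0],[50,0,0,-0.09,0],[50,0,0,0,0],[50,0,0,0,0]]}}

```text
clock: 6.5
position: [0.5089, 0.1892, 0.0569]
ee_rot: [0.002, 3.141, 0.001]
force: [-0.1, 0.5, 0.3]
width: 0.498
gripper_force: 0.0
```

{"op": "apply_moves", "data": {"commands": [[0,0,0,0,0],[0,0,0,0,0],[0,0,0,0,0],[0,0,0,0,0],[0,0,0,0,0],[0,0,0,0,0],[0,0,0,0,0],[0,0,0,0,0]], "newtons": 35}}

```text
clock: 7.5
position: [0.5086, 0.1889, 0.0563]
ee_rot: [-0.002, -3.142, 0.0]
force: [-0.0, 0.0, 0.2]
width: 0.152
gripper_force: 35.0
```

{"op": "apply_moves", "data": {"commands": [[0,0,0,0.3,0],[0,0,0,0.6,0],[0,0,0,0.6,0],[0,0,0,0.6,0],[0,0,0,0.6,0],[0,0,0,0,0],[0,0,0,0,0]]}}

```text
clock: 8.38
position: [0.5082, 0.1887, 0.2183]
ee_rot: [-0.002, -3.141, 0.001]
force: [-0.3, -0.1, -2.0]
width: 0.149
gripper_force: 35.0
```

{"op": "apply_moves", "data": {"commands": [[0,-0.057,-0.341,0,-0.068],[0,-0.114,-0.682,0,-0.136],[0,-0.114,-0.682,0,-0.136],[0,-0.114,-0.682,0,-0.136],[0,-0.114,-0.682,0,-0.136],[0,-0.114,-0.682,0,-0.136],[0,-0.114,-0.682,0,-0.136],[0,-0.114,-0.682,0,-0.136],[0,-0.057,-0.341,0,-0.068],[0,0,0,0,0],[0,0,0,0,0],[0,0,0,0,0]]}}

```text
clock: 9.88
position: [0.4542, -0.1368, 0.2183]
ee_rot: [-0.842, -3.027, -0.001]
force: [-0.2, -0.5, -1.3]
width: 0.151
gripper_force: 35.0
```

```bash
python3 - <<'E'
from h import *
s=observe(); print({k:np.round(v,4) for k,v in s.items() if k in("clock","joints","position","ee_rot","force","ft_torque","width","gripper_force")})
Rt=R.from_rotvec(s["ee_rot"]); print("tool x yaw",np.degrees(np.arctan2(*Rt.as_matrix()[[1,0],0])))
p,d=imaging.get_image("wrist"); np.savez("w4.npz",p=p,d=d,pos=s["position"],rot=s["ee_rot"]); cv2.imwrite("pics/w4.png",p[:,:,::-1])
P=cloud(d,cam("wrist",s)); Q=P[~np.isnan(P[...,0])]
z=s["position"][2]+.0237
T=Q[(abs(Q[:,2]-z)<.006)&(abs(Q[:,0]-s["position"][0])<.04)&(abs(Q[:,1]-s["position"][1])<.04)]
print(len(T),np.median(T[:,2])-s["position"][2],rect(T[:,:2]))
E
```

```text
{'clock': np.float64(9.875), 'joints': array([ 0.7151,  0.2684, -0.6473,  1.8983,  0.1864,  1.0349,  1.0175]), 'position': array([ 0.4542, -0.1368,  0.2183]), 'ee_rot': array([-8.4170e-01, -3.0267e+00, -9.0000e-04]), 'force': array([-0.1718, -0.4669, -1.3355]), 'ft_torque': array([ 0.0279, -0.1315,  0.002 ]), 'gripper_force': np.float64(34.9539), 'width': np.float64(0.1513)}
tool x yaw 148.91854055282332
2220 0.023733668011102604 ((454.826416015625, -134.22828674316406), (28.106792449951172, 44.89582824707031), 72.32875061035156)
```

View pics/w4.png

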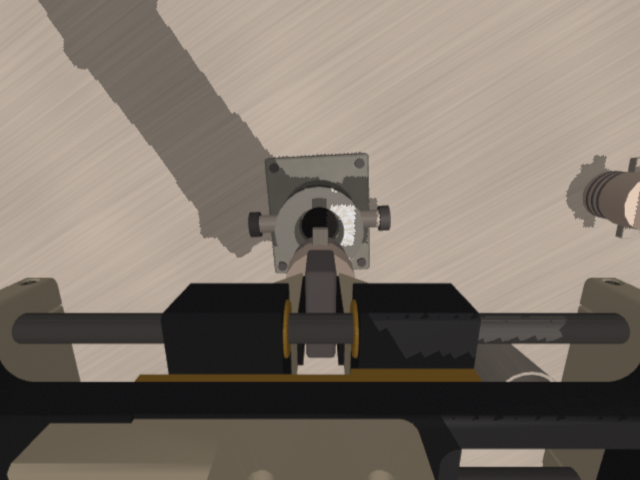

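Yaw is -31.1° and the bar top is 23.7 mm above the TCP, so the underside is at TCP z − 56 mm. The picture shows the lug (320,235) in line with the housing slot (320,200). Centring, then lowering.

{"op": "apply_moves", "data": {"commands": [[0,0,-0.027,-0.2,0],[0,0,0,-0.3,0],[0,0,0,-0.3,0],[0,0,0,-0.2,0],[0,0,0,-0.1,0],[0,0,0,0,0],[0,0,0,0,0],[0,0,0,0,0]]}}

```text
clock: 10.92
position: [0.4542, -0.1401, 0.1528]
ee_rot: [0.846, 3.025, -0.0]
force: [-0.1, 0.3, -2.6]
width: 0.153
gripper_force: 35.0
```

{"op": "apply_moves", "data": {"commands": [[0,0,0.025,0,0],[0,0,0,0,0],[0,0,0,0,0],[0,0,0,0,0]]}}

```text
clock: 11.42
position: [0.4538, -0.1385, 0.1523]
ee_rot: [-0.846, -3.025, 0.0]
force: [-0.0, 0.0, -1.5]
width: 0.151
gripper_force: 35.0
```

{"op": "apply_moves", "data": {"commands": [[0,0,0,0,0]]}}

```text
clock: 11.55
position: [0.4538, -0.1385, 0.1523]
ee_rot: [-0.846, -3.025, -0.0]
force: [-0.7, 0.7, -1.7]
width: 0.152
gripper_force: 35.0
```

{"op": "apply_moves", "data": {"commands": [[0,0,0,-0.12,0],[0,0,0,-0.12,0],[0,0,0,-0.12,0],[0,0,0,-0.08,0],[0,0,0,-0.05,0],[0,0,0,0,0],[0,0,0,0,0]]}}

```text
clock: 12.42
position: [0.454, -0.1385, 0.1231]
ee_rot: [0.846, 3.025, 0.0]
force: [-0.1, 0.5, -1.2]
width: 0.151
gripper_force: 35.0
```

{"op": "apply_moves", "data": {"commands": [[0,0,0,-0.05,0],[0,0,0,-0.04,0],[0,0,0,-0.03,0],[0,0,0,-0.03,0],[0,0,0,-0.02,0],[0,0,0,0,0],[0,0,0,0,0]]}}

```text
clock: 13.3
position: [0.4539, -0.1385, 0.1128]
ee_rot: [0.846, 3.025, -0.0]
force: [-1.6, -0.3, 3.2]
width: 0.151
gripper_force: 35.0
```

The spring pushes 4.7 N at underside 56.5 mm, as expected, so the lugs are in the slots. Pressing on to about 46 mm.

{"op": "apply_moves", "data": {"commands": [[0,0,0,-0.04,0],[0,0,0,-0.04,0],[0,0,0,-0.04,0],[0,0,0,-0.03,0],[0,0,0,-0.02,0],[0,0,0,-0.01,0],[0,0,0,0,0],[0,0,0,0,0]]}}

```text
clock: 14.3
position: [0.4539, -0.1386, 0.102]
ee_rot: [0.846, 3.025, -0.0]
force: [-3.0, -0.6, 5.8]
width: 0.149
gripper_force: 35.0
```

{"op": "apply_moves", "data": {"commands": [[0,-0.01,0,0,0],[0,0,0,0,-0.05],[0,0,0,0,-0.1],[0,0,0,0,-0.1],[0,0,0,0,-0.1],[0,0,0,0,0]]}}

```text
clock: 15.05
position: [0.454, -0.1383, 0.1023]
ee_rot: [1.107, 2.938, 0.001]
force: [0.1, 0.8, 7.3]
width: 0.148
gripper_force: 35.0
```

```bash
cat > st.py <<'E'
from h import *
s=observe(); print({k:np.round(v,4) for k,v in s.items() if k in("clock","joints","position","force","ft_torque","gripper_force")})
print("bar yaw",np.degrees(np.arctan2(*R.from_rotvec(s["ee_rot"]).as_matrix()[[1,0],0]))-180)
E
python3 st.py
```

```text
{'clock': np.float64(15.05), 'joints': array([ 0.6079,  0.4071, -0.542 ,  2.0438,  0.2992,  0.7651,  0.7342]), 'position': array([ 0.454 , -0.1383,  0.1023]), 'force': array([0.074 , 0.8486, 7.2558]), 'ft_torque': array([ 0.1102, -0.0284, -0.0249]), 'gripper_force': np.float64(34.9682)}
bar yaw -41.302571201167126
```

Turned 10° with no torque, so the lugs are free under the ledge. Twisting on.

{"op": "apply_moves", "data": {"commands": [[0,0,0,0,-0.1],[0,0,0,0,-0.18],[0,0,0,0,-0.18],[0,0,0,0,-0.18],[0,0,0,0,-0.18],[0,0,0,0,-0.18],[0,0,0,0,-0.18],[0,0,0,0,-0.1],[0,0,0,0,0],[0,0,0,0,0]]}}

```text
clock: 16.3
position: [0.4543, -0.1383, 0.1024]
ee_rot: [1.975, 2.441, 0.002]
force: [0.7, 0.6, 6.0]
width: 0.146
gripper_force: 35.0
```

```bash
python3 st.py
```

```text
{'clock': np.float64(16.3), 'joints': array([ 0.4865,  0.3807, -0.3839,  2.053 ,  0.2072,  0.7418,  0.1849]), 'position': array([ 0.4543, -0.1383,  0.1024]), 'force': array([0.6814, 0.5833, 5.9847]), 'ft_torque': array([ 0.1805, -0.2418,  0.0216]), 'gripper_force': np.float64(34.9691)}
bar yaw -77.93141815824598
```

{"op": "apply_moves", "data": {"commands": [[0,0,0,0,-0.1],[0,0,0,0,-0.18],[0,0,0,0,-0.18],[0,0,0,0,-0.18],[0,0,0,0,-0.18],[0,0,0,0,-0.15],[0,0,0,0,-0.1],[0,0,0,0,-0.03],[0,0,0,0,0],[0,0,0,0,0]]}}

```text
clock: 17.55
position: [0.4545, -0.1384, 0.1024]
ee_rot: [2.563, 1.814, 0.003]
force: [0.0, 0.2, 7.9]
width: 0.151
gripper_force: 35.0
```

```bash
python3 st.py
```

```text
{'clock': np.float64(17.55), 'joints': array([ 0.3809,  0.365 , -0.2493,  2.0614,  0.1327,  0.7276, -0.2909]), 'position': array([ 0.4545, -0.1384,  0.1024]), 'force': array([0.0455, 0.2221, 7.9066]), 'ft_torque': array([ 0.002 , -0.2199,  0.0705]), 'gripper_force': np.float64(34.9684)}
bar yaw -109.43310311140813
```

{"op": "apply_moves", "data": {"commands": [[0,0,0,0,-0.03],[0,0,0,0,-0.03],[0,0,0,0,-0.03],[0,0,0,0,-0.03],[0,0,0,0,0],[0,0,0,0,0]]}}

```text
clock: 18.3
position: [0.4546, -0.1385, 0.1024]
ee_rot: [2.616, 1.736, 0.003]
force: [1.4, -0.0, 6.3]
width: 0.154
gripper_force: 35.0
```

```bash
python3 st.py
```

```text
{'clock': np.float64(18.3), 'joints': array([ 0.3695,  0.3637, -0.2348,  2.0622,  0.1249,  0.7262, -0.3428]), 'position': array([ 0.4546, -0.1385,  0.1024]), 'force': array([ 1.4381, -0.0327,  6.3258]), 'ft_torque': array([-0.075 , -0.2479,  0.0972]), 'gripper_force': np.float64(34.9737)}
bar yaw -112.86302465691519
```

{"op": "apply_moves", "data": {"commands": [[0,0,0,0,-0.03],[0,0,0,0,-0.03],[0,0,0,0,0],[0,0,0,0,0]]}}

```text
clock: 18.8
position: [0.455, -0.1388, 0.1025]
ee_rot: [2.641, 1.696, 0.004]
force: [5.2, -1.6, 4.2]
width: 0.15
gripper_force: 35.0
```

```bash
python3 st.py
```

```text
{'clock': np.float64(18.8), 'joints': array([ 0.3639,  0.3631, -0.2272,  2.0622,  0.1212,  0.7251, -0.3685]), 'position': array([ 0.455 , -0.1388,  0.1025]), 'force': array([ 5.2417, -1.5696,  4.245 ]), 'ft_torque': array([-0.5995, -1.2989,  0.2221]), 'gripper_force': np.float64(35.0048)}
bar yaw -114.58249349254494
```

It meets the stop at about -114.5° (lateral force and torque rising, still gentle). I'll ease back 1.5° and let it rise.

{"op": "apply_moves", "data": {"commands": [[0,0,0,0,0.025],[0,0,0,0,0.025],[0,0,0,0.01,0],[0,0,0,0.01,0],[0,0,0,0.015,0],[0,0,0,0.015,0],[0,0,0,0.015,0],[0,0,0,0,0],[0,0,0,0,0]]}}

```text
clock: 19.92
position: [0.4547, -0.1386, 0.1064]
ee_rot: [2.621, 1.729, 0.004]
force: [3.5, -0.8, 6.8]
width: 0.15
gripper_force: 35.0
```

```bash
python3 st.py
```

```text
{'clock': np.float64(19.925), 'joints': array([ 0.3701,  0.3576, -0.2346,  2.0583,  0.1214,  0.7354, -0.3446]), 'position': array([ 0.4547, -0.1386,  0.1064]), 'force': array([ 3.5415, -0.8306,  6.7937]), 'ft_torque': array([-0.421 , -1.2124,  0.0266]), 'gripper_force': np.float64(34.9862)}
bar yaw -113.17345352366848
```

Underside is 50.1 mm (past 48) with the spring still pushing, so the lugs are in the notches. One more mm, then release.

{"op": "apply_moves", "data": {"commands": [[0,0.01,0,0.008,0],[0,0,0,0.008,0],[0,0,0,0,0],[0,0,0,0,0]]}}

```text
clock: 20.42
position: [0.4548, -0.1386, 0.1071]
ee_rot: [2.621, 1.729, 0.002]
force: [3.2, -1.5, 5.7]
width: 0.15
gripper_force: 35.0
```

```bash
python3 st.py
```

```text
{'clock': np.float64(20.425), 'joints': array([ 0.37  ,  0.3571, -0.2347,  2.0565,  0.121 ,  0.7387, -0.3443]), 'position': array([ 0.4548, -0.1386,  0.1071]), 'force': array([ 3.1628, -1.4881,  5.7431]), 'ft_torque': array([-0.3818, -1.0639,  0.0322]), 'gripper_force': np.float64(34.9846)}
bar yaw -113.17454515670111
```

{"op": "apply_moves", "data": {"commands": [[25,0,0,0,0],[40,0,0,0,0],[50,0,0,0,0],[50,0,0,0,0],[50,0,0,0,0],[50,0,0,0.2,0],[50,0,0,0.5,0],[50,0,0,0.6,0],[50,0,0,0.6,0],[50,0,0,0,0],[50,0,0,0,0],[50,0,0,0,0]]}}

```text
clock: 21.92
position: [0.4532, -0.1384, 0.22]
ee_rot: [-2.621, -1.729, 0.002]
force: [-0.3, -0.3, -0.9]
width: 0.501
gripper_force: 0.0
```

```bash
python3 - <<'E'
from h import *
s=observe(); p,d=imaging.get_image("wrist"); cv2.imwrite("pics/w5.png",p[:,:,::-1])
P=cloud(d,cam("wrist",s)); Q=P[~np.isnan(P[...,0])]
N=Q[(abs(Q[:,0]-.4543)<.05)&(abs(Q[:,1]+.1384)<.05)]
T=N[(N[:,2]>.122)&(N[:,2]<.145)]; print("bar",len(T),np.median(T,0),rect(T[:,:2])); C=N[(N[:,2]>.08)&(N[:,2]<.092)]; print("collar z",np.median(C[:,2]))
E
python3 st.py
```

```text
bar 993 [ 0.45399248 -0.13792027  0.1311045 ] ((453.5423583984375, -139.17959594726562), (43.9906005859375, 13.654167175292969), 66.64905548095703)
collar z 0.08623543257086641
{'clock': np.float64(21.975), 'joints': array([ 0.3954,  0.2147, -0.2509,  1.9193,  0.062 ,  1.0167, -0.2872]), 'position': array([ 0.4532, -0.1384,  0.2199]), 'force': array([ 0.1861, -0.2914,  0.2427]), 'ft_torque': array([-0.0514, -0.0779, -0.017 ]), 'gripper_force': np.float64(0.0)}
bar yaw -113.1758004910682
```

View pics/w5.png

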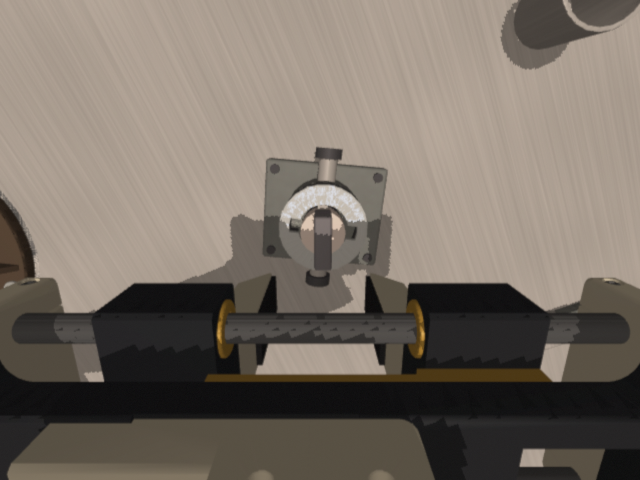

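The bar (322,238) stands across the slots (294,225 and 351,233). Its top is at z 0.131, so the underside is at 51 mm, the locked height. Its yaw is about -113°, and the gripper is clear.

```bash
python3 -c "
from cell import arm
print(arm.sign_off())"
```

```text
the job is handed in; nothing more can be done
None
```

The smallest cartridge is fitted and locked in the housing: its underside measures 51 mm above the table after an 82° clockwise turn from the slots, the gripper has let go and is clear, and the job is handed in at about 22 s.

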